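# Put the model bench in order: shell, file, paint well and jars to their own holders

## Robot

A 6-joint arm with a two-finger parallel gripper is mounted at the origin on the work surface. World frame = base frame: x ahead of the robot, y to its left, z up, the work surface at z = 0. Lengths are in m, angles in degrees, forces in N, time in s.
With the tool pointing down it reaches from about 0.35 to 0.875 m from the base axis. Payload 4.2 kg.
Tool frame: the origin (TCP) lies midway between the tips of the shut fingers; the grasp point (between the pads) lies 19 mm behind it; y points along the fingers, z is the direction in which the jaws open and shut, and the axes are right-handed (so a half turn about y gives the same grasp; the last joint's range is limited). The gripper opens to 87 mm and grips with 3 to 60 N. Pads are 19 mm wide; open, the fingers measure 117 mm over their backs; the gripper's body (75 mm by 190 mm) begins 51 mm behind the grasp point.
Start: joints at [-55.886, 22.042, 0.453, 0, -68.411, -14.817], TCP at [0.207, -0.59, 0.223] pointing down, gripper open.
Joint ranges: [-179.83, 179.83], [-69.29, 118.12], [-61.27, 80.66], [-181.25, 117.63], [-171.15, -9.14], [-177.46, 177.46]. Speed limits (degrees/s): [159.86, 159.86, 180, 180, 180, 180].

## Interface

Orientations are given as [roll, pitch, yaw] about the fixed x, y, z axes, in that order (R = Rz(yaw) Ry(pitch) Rx(roll)).
In Python, from workcell import env gives the robot as it stands. The module is installed in compiled form; this text tells all that it offers. Calls block until the motion is done:
- env.goto(position, orientation): joint-space move of the TCP to a pose.
- env.move_straight(position, rotation=None, rate=0.15, force_limit=None): straight line of the TCP; rotation=None keeps the orientation; rate is the mean speed in m/s. With force_limit (N) it stops when the force on the tool has changed by that much, and returns True; else False.
- env.set_joints(angles): joint-space move.
- env.gripper_to(opening, grasp_force=None): opening from 0.0 (shut) to 1.0 (fully open); grasp_force is the grip in N (None keeps the last); returns when the fingers have stopped.
- env.dwell(seconds).
- env.inverse_kinematics(position, orientation): joint angles nearest the present ones, or None.
- env.read_state(): the state.
- env.grab_frame(name): name is "scene" or "side" or "wrist"; returns a dict with "image" (400x640x3 uint8, blue, green, red), "fx", "fy", "cx", "cy" (pixels), "position" and "orientation" of the camera in the world. Camera axes: x right, y up, looking along -z (the intrinsics and any distortion apply to the point x, -y, -z); pixel columns grow to the right and rows downward; lengths in m; the calibration is good to about 2 mm. A picture is of the moment at which its call begins. There is no depth.
A pose or a line that the arm cannot do raises env.Unreachable and nothing moves.
- env.close_job(): hands the job in, once; it reports no verdict.
Trained networks look in a picture, given as the dict that the camera call returned (one of the last four; its "shot" number tells which), for a name from the list of things; names that differ only in an ending like _2 or _b are one class to them, and where a whole thing is asked for, a point or a joint stands for the part that bears it (a point fixed in the world has none). Each returns a list of dicts, best first, with "score" (0 to 1); they miss things now and then, are a little off and sometimes report something else, mostly with a low value. They report only what shows in the picture. A call takes as long as a camera call. They do not tell look-alikes from the thing itself.
- env.search_frame(picture, thing): "xyz" ([x, y, z] in m, in world coordinates, good to about 4 mm: the middle of the surface that is visible of it).
- env.trace(picture, thing): "mask" (400x640 bool, what is visible of it).
The state is a dict: "clock": time; "joint_positions": joint angles; "qvel": joint speeds; "joint_torque": joint torques, N m; "position": TCP position; "tool_rot": TCP orientation; "force": force on the tool from outside, world axes, zero at the start; "wrist_torque": the same for the moment, N m; "opening": opening from 0.0 (shut) to 1.0 (fully open).
Only numpy, scipy, OpenCV 4.12 (cv2) and the standard library are available. Lean on these libraries where they do the work, as an engineer would, in place of code of your own. Each camera call takes 0.05 s, during which the arm holds its last target. There are 200 camera calls.

## Task

Put the model bench in order, each thing in its own holder: hang the red car shell squarely over its drying stand, lay the file across the two notches of its rest, centre the paint well in the circle on the round pad, and stand each of the two jars upright in the ring holder of its size. Set the glass and the ceramic down gently, without dropping them, and leave everything level and at rest.

Things in the scene. Friction and masses are not known exactly. Their poses are not given: they have to be found in the camera images.
- body_shell: Red plastic saloon car body shell, hollow, open below. 124 mm long (x, nose +x), 54 wide (y), 44 high, 45 g. Origin: centre, level with the sills' lower edge; z up. Grip the flat sides across the 54 mm at mid-length, from sill to 26 mm up. Roof 50 by 42 mm, centred at x = -2, its underside 41.5 mm up; about 40 mm wide inside.
- file: Hobby file lying flat, 150 mm long along x: wooden handle at -x (13 mm wide, 10 thick, x = -75 to -5 mm), brass ferrule, steel blade at +x (10 wide, 4 thick, x = 1 to 75). Origin: middle of the length, on the flat underside; z up. It balances close to the origin: grip across the handle at x about -12 mm. 40 g.
- paint_well: White ceramic paint well: a small open round dish, 60 mm across at the rim, 56 mm near the foot, 20 mm high, mass about 70 g. Origin: centre of the underside; z up.
- wide_jar: The wide glass jar: brown glass, knurled white lid, closed. 52 mm in diameter, 60 mm high (lid: top 14 mm, 50 mm across), mass about 140 g. Origin: centre of the underside; z up.
- narrow_jar: The narrow glass jar: the same brown glass and white lid, but 34 mm in diameter and 48 mm high (lid: top 12 mm, 32 mm across), mass about 50 g. Origin: centre of the underside; z up.
- shell_stand: Grey drying stand for the car shell, fixed: foot 110 mm (x) by 66 (y), 6 thick; a central post carries a flat rest 32 (x) by 22 mm (y), top 56 mm above the bench. The rest goes up inside the shell and carries its roof, so the sills hang 14.5 mm above the bench. Shell centred on it, its length along the foot's x, nose either way. Origin: centre of the underside.
- file_rest: Grey file rest, fixed: base 100 mm (x) by 50 (y), 5 thick; two notched uprights, 10 mm thick, at x = -40 and +40 mm, 70 mm free between. Notches 30 mm wide (y), level floor 24 mm above the bench, ears to 34 mm. The file lies in both notches, along x, its middle over the rest's middle, handle either way. Origin: centre of the underside.
- round_pad: Round flat pad, grey, fixed to the bench, 88 mm across and 4 mm thick, with a thin dark printed circle 65 mm across: the place of the paint well, centred in the circle. Origin: centre of the underside; z up.
- wide_ring: The wide jar holder, grey plastic, fixed to the bench: a low ring 82 mm across outside, 68 mm inside, rim 16 mm above the bench, floor 4 mm above the bench. The wide jar stands in it. Origin: centre of the underside; z up.
- narrow_ring: The narrow jar holder, grey plastic, fixed to the bench: a low ring 64 mm across outside, 50 mm inside, rim 13 mm above the bench, floor 4 mm above the bench. The narrow jar stands in it. Origin: centre of the underside; z up.
Things that resemble listed ones, but are neither listed nor needed, are in the scene too. Leave any blue or pink look-alike of the wide_ring alone.

How it is judged (in metres and radians):
At the end, for the whole second after the job is handed in: All released, level and at rest: shell carried by its stand within 14 mm and 0.26 rad; file in both notches, middle within 15 mm; well on the pad within 13 mm; wide jar on the wide ring's floor, narrow jar on the narrow ring's, each within 12 mm of centre; nothing tilted over 0.12 rad (horizontal distance between body_shell and shell_stand below 0.014 m and z of body_shell in the frame of shell_stand between 0.011 and 0.018 m and angle between each of body_shell, file, paint_well, wide_jar, narrow_jar's own z axis and vertical below 0.12 rad and linear speed of each of body_shell, file, paint_well, wide_jar, narrow_jar below 0.02 m/s and angular speed of each of body_shell, file, paint_well, wide_jar, narrow_jar below 0.2 rad/s and angle between the x axis of body_shell and the x axis of shell_stand, either way round below 0.26 rad and horizontal distance between file and file_rest below 0.015 m and z of file in the frame of file_rest between 0.021 and 0.027 m and angle between the x axis of file and the x axis of file_rest, either way round below 0.3 rad and horizontal distance between paint_well and round_pad below 0.013 m and z of paint_well in the frame of round_pad between 0.002 and 0.007 m and horizontal distance between wide_jar and wide_ring below 0.012 m and z of wide_jar in the frame of wide_ring between 0.002 and 0.007 m and horizontal distance between narrow_jar and narrow_ring below 0.012 m and z of narrow_jar in the frame of narrow_ring between 0.002 and 0.007 m); the robot touches nothing.
It fails at once if a glass jar or the ceramic paint well is dropped, let fall by more than about 2 cm ((contact force between the fingers and paint_well below 0.05 N and linear speed of paint_well above 0.6 m/s) or (contact force between the fingers and wide_jar below 0.05 N and linear speed of wide_jar above 0.6 m/s) or (contact force between the fingers and narrow_jar below 0.05 N and linear speed of narrow_jar above 0.6 m/s)).
It also fails if it takes over 125 s, if anything falls off the work surface, if the arm or the gripper's body presses on something with over 40 N, if the wrist force passes 120 N, or if a joint passes its speed limit or range.

## Working session

There is one attempt and no reset: what is moved stays moved. The work goes in short steps, each a Python script; the robot and the scene stay as the last script left them, time stands still between calls to the robot, and variables do not carry over. Pictures are saved under pics/ and viewed, about 12 in all and at most 16, crops included, and the job is handed in when it is done.

```bash
mkdir -p pics; cat > h.py <<'E'
from workcell import env
import numpy as np, cv2, json
from scipy.spatial.transform import Rotation as R
def cam(f):
    p=np.array(f["position"]); o=np.array(f["orientation"],float)
    return p,R.from_euler('xyz',o,degrees=True).as_matrix()
def proj(f,X):
    p,r=cam(f); c=(np.atleast_2d(X)-p)@r; c=c*[1,-1,-1]
    return np.c_[f["fx"]*c[:,0]/c[:,2]+f["cx"], f["fy"]*c[:,1]/c[:,2]+f["cy"]]
def unproj(f,uv,z):
    p,r=cam(f); uv=np.atleast_2d(uv).astype(float)
    d=np.c_[(uv[:,0]-f["cx"])/f["fx"],-(uv[:,1]-f["cy"])/f["fy"],-np.ones(len(uv))]@r.T
    return p+d*((z-p[2])/d[:,2])[:,None]
names="body_shell file paint_well wide_jar narrow_jar shell_stand file_rest round_pad wide_ring narrow_ring".split()
E
python3 - <<'E'
from h import *
print(env.read_state())
for c in ["scene","side","wrist"]:
    f=env.grab_frame(c); cv2.imwrite(f"pics/{c}0.png",f["image"])
    print(c,{k:v for k,v in f.items() if k!="image"})
    for n in names:
        print(n,[(np.round(d["xyz"],3).tolist(),round(d["score"],2)) for d in env.search_frame(f,n)])
E
```

```text
{'clock': 0.0, 'joint_positions': array([-5.58882071e+01,  2.20882287e+01,  3.79432531e-01, -2.91924303e-02,
       -6.84121439e+01, -1.48163167e+01]), 'qvel': array([ 0.08644364, -0.03005653,  0.02367425, -0.01559997,  0.04608631,
        0.12182377]), 'joint_torque': array([-5.20454196e-04, -3.90664029e+01,  1.87400132e+01,  4.21993464e+00,
        1.09196335e-02, -1.79782123e-04]), 'position': array([ 0.20633531, -0.58930726,  0.2214834 ]), 'tool_rot': array([-8.98761430e+01,  4.70737013e-03,  1.92847120e+01]), 'force': array([ 0.26508384,  0.05031303, -0.58347846]), 'wrist_torque': array([-0.00943688,  0.05138344, -0.03123806]), 'opening': 0.9974307439168122}
scene {'fx': 512.0155447894829, 'fy': 512.0155447894829, 'cx': 316.71135596885233, 'cy': 199.10395497811461, 'position': array([ 1.09546345, -0.27689601,  1.08815814]), 'orientation': array([33.36381908, -0.51422229, 68.31080894]), 'shot': 1}
body_shell [([0.52, 0.451, 0.025], 0.78)]
file [([0.468, -0.005, 0.007], 0.67)]
paint_well [([0.501, -0.457, 0.003], 0.9)]
wide_jar [([0.692, -0.0, 0.061], 0.63), ([0.443, -0.178, 0.002
[... 968 characters left out ...]
0.632, -0.258, 0.014], 0.81), ([0.496, 0.464, 0.027], 0.26)]
round_pad [([0.346, -0.315, 0.006], 0.81)]
wide_ring [([0.49, -0.314, 0.005], 0.81), ([0.219, -0.329, 0.003], 0.73), ([0.44, -0.183, 0.004], 0.68), ([0.542, -0.082, 0.004], 0.62)]
narrow_ring [([0.454, 0.157, 0.005], 0.69)]
wrist {'fx': 346.64279861879925, 'fy': 346.64279861879925, 'cx': 319.3116290231074, 'cy': 196.3878930910764, 'position': array([ 0.12895081, -0.61753709,  0.38510879]), 'orientation': array([-1.74878248e+01,  3.97360154e-02,  1.09252860e+02]), 'shot': 3}
body_shell []
file []
paint_well []
wide_jar []
narrow_jar []
shell_stand []
file_rest []
round_pad []
wide_ring [([0.211, -0.333, 0.004], 0.96)]
narrow_ring []
```

View pics/scene0.png

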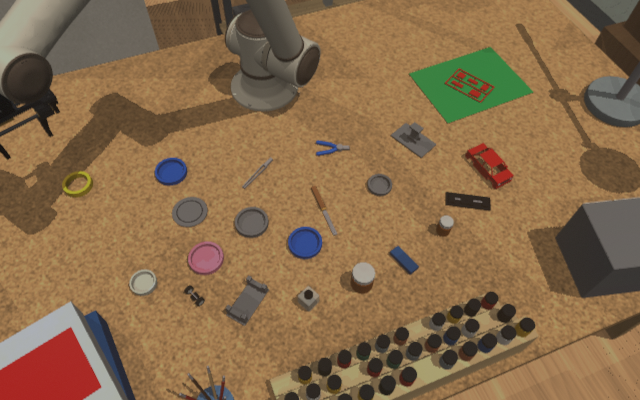

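View pics/side0.png

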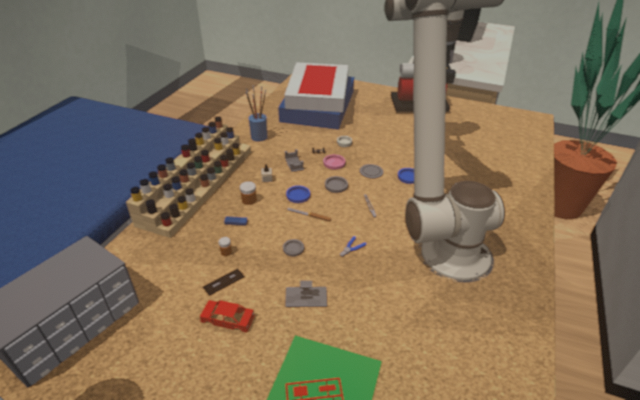

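```bash
cat >> h.py <<'E'
import pickle
def box(x0,x1,y0,y1,z0,z1): return np.array([[x,y,z] for x in(x0,x1) for y in(y0,y1) for z in(z0,z1)])
def cyl(d,z0,z1):
    a=np.linspace(0,2*np.pi,40); return np.array([[d/2*np.cos(t),d/2*np.sin(t),z] for t in a for z in(z0,z1)])
M={"body_shell":[np.r_[box(-.062,.062,-.027,.027,.008,.022),box(-.027,.023,-.021,.021,.04,.044)]],
"file":[box(-.075,-.005,-.0065,.0065,0,.01),box(-.005,.075,-.005,.005,0,.004)],
"paint_well":[cyl(.058,0,.02)],"wide_jar":[cyl(.052,0,.046),cyl(.05,.046,.06)],"narrow_jar":[cyl(.034,0,.036),cyl(.032,.036,.048)],
"shell_stand":[box(-.055,.055,-.033,.033,0,.006),box(-.016,.016,-.011,.011,.05,.056),box(-.006,.006,-.006,.006,0,.056)],
"file_rest":[box(-.05,.05,-.025,.025,0,.005)]+[box(s*.04-.005,s*.04+.005,-.025,.025,0,.03) for s in(-1,1)],
"round_pad":[cyl(.088,0,.004)],"wide_ring":[cyl(.082,0,.016)],"narrow_ring":[cyl(.064,0,.013)]}
def render(f,n,q,z=0):
    c,s=np.cos(q[2]),np.sin(q[2]); m=np.zeros((400,640),np.uint8)
    for P in M[n]:
        X=np.c_[q[0]+c*P[:,0]-s*P[:,1],q[1]+s*P[:,0]+c*P[:,1],P[:,2]+z]
        cv2.fillConvexPoly(m,np.round(cv2.convexHull(proj(f,X).astype(np.float32))*16).astype(np.int32),1,cv2.LINE_8,4)
    return m>0
def fit(n,obs,x0,z=0,yaw=False):
    from scipy.optimize import minimize
    def cost(q):
        q=[q[0],q[1],q[2] if yaw else 0]; t=0
        for f,m in obs:
            r=render(f,n,q,z); t+=1-(r&m).sum()/max(1,(r|m).sum())
        return t/len(obs)
    best=None
    for a in (np.arange(0,np.pi,np.pi/6) if yaw and len(x0)<3 else [x0[2] if len(x0)>2 else 0]):
        s=[x0[0],x0[1],a]; d=np.array([[0,0,0],[.015,0,0],[0,.015,0],[0,0,.3]])+s
        r=minimize(cost,s,method="Nelder-Mead",options=dict(initial_simplex=d,xatol=2e-4,fatol=1e-4,maxiter=120))
        if best is None or r.fun<best.fun: best=r
    return best.x,best.fun
YAW=("body_shell","file","shell_stand","file_rest")
E
cat > tour.py <<'E'
from h import *
S=[]
def take(c):
    f=env.grab_frame(c); ms={}
    for n in names: ms[n]=[(d["mask"],d["score"]) for d in env.trace(f,n) if d["score"]>.3]
    S.append((f,ms))
take("scene");take("side")
for i,p in enumerate([(.45,-.27,.36),(.45,.05,.36),(.45,.3,.36)]):
    env.goto(p,[-90,0,0]); take("wrist"); cv2.imwrite(f"pics/w{i}.png",S[-1][0]["image"])
pickle.dump(S,open("S.pkl","wb"))
print(env.read_state()["clock"])
E
python3 tour.py
cat > fitall.py <<'E'
from h import *
S=pickle.load(open("S.pkl","rb"))
G=dict(body_shell=(.51,.455),file=(.46,0),paint_well=(.504,-.457),wide_jar=(.692,0),narrow_jar=(.632,.25),shell_stand=(.348,.315),file_rest=(.634,-.256),round_pad=(.352,-.314),wide_ring=(.441,-.182),narrow_ring=(.453,.16))
out={}
for n in names:
    obs=[]
    for k,(f,ms) in enumerate(S):
        c=proj(f,[[*G[n],.01]])[0]
        for m,s in ms[n]:
            ys,xs=np.nonzero(m)
            if np.hypot(xs.mean()-c[0],ys.mean()-c[1])<30 and xs.min()>1 and xs.max()<638 and ys.min()>1 and ys.max()<398: obs.append((k,f,m)); break
    q,e=fit(n,[o[1:] for o in obs],G[n],yaw=n in YAW)
    ind=[]
    for k,f,m in obs:
        qq,ee=fit(n,[(f,m)],q,yaw=n in YAW); ind.append((k,*np.round((qq-q)[:2]*1000,1),round(ee,2)))
    out[n]=q.tolist(); print(n,np.round(q,4),round(e,3),ind)
json.dump(out,open("pose.json","w"))
E
python3 fitall.py
```

```text
8.1667
body_shell [0.5051 0.4542 3.2581] 0.233 [(0, np.float64(4.3), np.float64(-2.0), np.float64(0.17)), (1, np.float64(-1.7), np.float64(2.7), np.float64(0.19)), (3, np.float64(0.4), np.float64(-1.2), np.float64(0.22)), (4, np.float64(-0.2), np.float64(-0.0), np.float64(0.26))]
file [ 4.717e-01 -3.000e-04 -7.500e-03] 0.196 [(0, np.float64(0.0), np.float64(0.0), np.float64(0.26)), (1, np.float64(0.0), np.float64(0.0), np.float64(0.2)), (2, np.float64(0.3), np.float64(0.5), np.float64(0.16)), (3, np.float64(0.3), np.float64(0.5), np.float64(0.17)), (4, np.float64(-0.7), np.float64(-1.2), np.float64(0.16))]
paint_well [ 0.506  -0.4569  0.0458] 0.118 [(0, np.float64(0.0), np.float64(0.0), np.float64(0.05)), (1, np.float64(1.0), np.float64(-3.9), np.float64(0.22)), (2, np.float64(-0.1), np.float64(-0.8), np.float64(0.06))]
wide_jar [0.6869 0.0049 0.0971] 0.539 [(0, np.float64(0.0), np.float64(0.0), np.float64(0.15)), (1, np.float64(0.0), np.float64(0.0), np.float64(0.19)), (2, np.float64(-1.7), np.float64(-0.7), np.float64(0.81)), (3, np.float64(-2.2), np.float64(0.6), np.float64(0.63))
[... 1057 characters left out ...]
), np.float64(0.7), np.float64(0.04)), (3, np.float64(-0.5), np.float64(0.9), np.float64(0.03))]
wide_ring [ 0.4413 -0.1808  0.1671] 0.3 [(0, np.float64(0.0), np.float64(0.0), np.float64(0.09)), (1, np.float64(0.0), np.float64(0.0), np.float64(1.0)), (2, np.float64(-0.5), np.float64(0.8), np.float64(0.04)), (3, np.float64(-0.0), np.float64(0.2), np.float64(0.07))]
narrow_ring [ 0.4537  0.1621 -0.0215] 0.129 [(0, np.float64(0.0), np.float64(0.0), np.float64(0.15)), (1, np.float64(-0.2), np.float64(0.1), np.float64(0.25)), (2, np.float64(0.4), np.float64(-1.3), np.float64(0.12)), (3, np.float64(-0.7), np.float64(-0.7), np.float64(0.05)), (4, np.float64(0.4), np.float64(0.1), np.float64(0.07))]
```

```bash
cat > ov.py <<'E'
from h import *
S=pickle.load(open("S.pkl","rb")); P=json.load(open("pose.json"))
V=[]
for k in (2,4):
    f=S[k][0]; im=f["image"].copy()
    for n in names:
        c,_=cv2.findContours(render(f,n,P[n]).astype(np.uint8),cv2.RETR_EXTERNAL,cv2.CHAIN_APPROX_NONE)
        cv2.drawContours(im,c,-1,(0,255,255),1)
    cv2.imwrite(f"pics/ov{k}.png",im)
E
python3 ov.py
```

```text
(no output)
```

View pics/ov2.png

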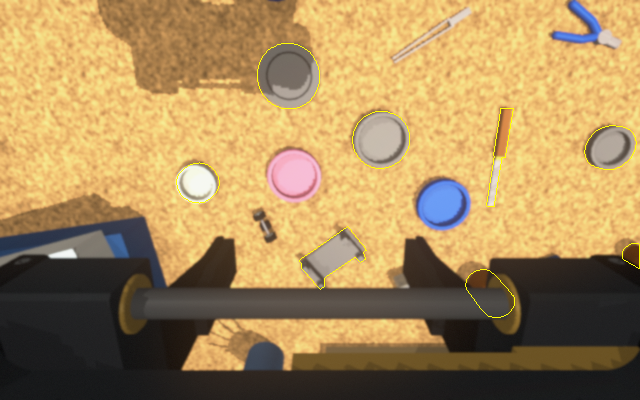

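View pics/ov4.png

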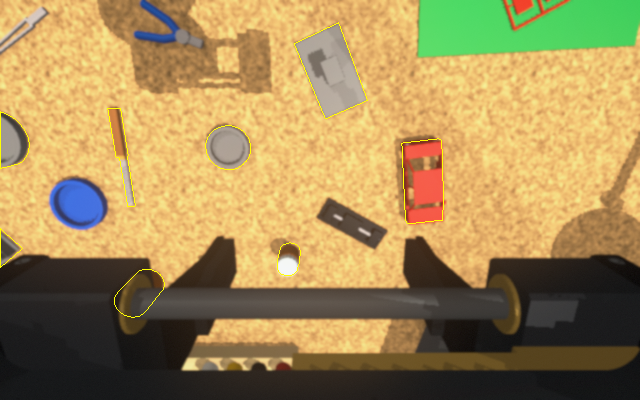

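```bash
cat > pp.py <<'E'
from h import *
P=json.load(open("pose.json"))
H=.17
def pick(x,y,tip,psi,width,force,pre=1.0):
    o=[-90,0,psi]
    env.gripper_to(pre)
    env.goto([x,y,H],o)
    env.move_straight([x,y,tip],rate=.15)
    env.gripper_to(0,grasp_force=force)
    env.move_straight([x,y,tip+.03],rate=.1)
    s=env.read_state(); print("gripped",round(s["opening"]*87,1),"exp",width,"Fz",round(s["force"][2],2))
    env.move_straight([x,y,H],rate=.25)
def place(x,y,tip,psi,width,via=None):
    o=[-90,0,psi]
    env.goto([x,y,H],o)
    env.move_straight([x,y,tip+.015],rate=.15)
    hit=env.move_straight([x,y,tip-.002],rate=.03,force_limit=3)
    s=env.read_state(); print("hit",hit,"z",round(s["position"][2],4),"exp",tip)
    env.gripper_to(min(1,(width+22)/87)); env.dwell(.2)
    p=env.read_state()["position"]
    env.move_straight([p[0],p[1],tip+.05],rate=.12); env.move_straight([x,y,H],rate=.25)
    print("clock",round(env.read_state()["clock"],2),"opening",round(env.read_state()["opening"],2))
E
python3 - <<'E'
from pp import *
j,r=P["narrow_jar"],P["narrow_ring"]
pick(j[0],j[1],.014,180,34,15); place(r[0],r[1],.018,180,34)
f=env.grab_frame("wrist"); cv2.imwrite("pics/nj.png",f["image"])
E
```

```text
gripped 33.2 exp 34 Fz -0.76
hit True z 0.0176 exp 0.018
clock 18.9 opening 0.64
```

View pics/nj.png

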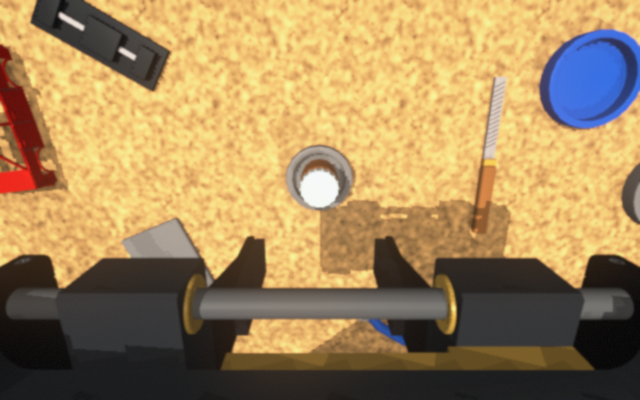

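```bash
python3 - <<'E'
from pp import *
j,r=P["body_shell"],P["shell_stand"]
a,b=np.degrees(j[2]),np.degrees(r[2])
pick(j[0],j[1],.003,a,54,8); place(r[0],r[1],.0175,b,54)
f=env.grab_frame("wrist"); cv2.imwrite("pics/sh.png",f["image"])
E
```

```text
gripped 54.0 exp 54 Fz -1.19
hit True z 0.0169 exp 0.0175
clock 28.48 opening 0.87
```

View pics/sh.png

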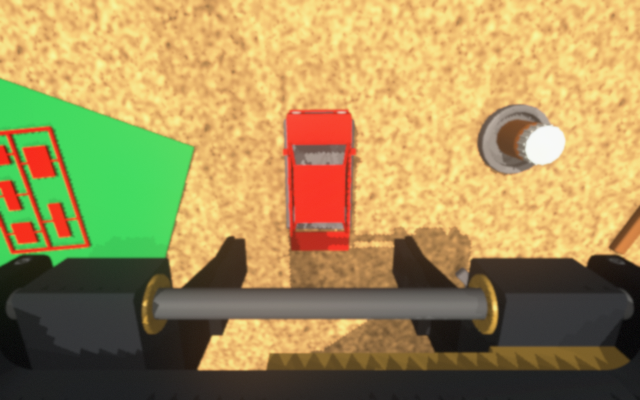

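```bash
python3 - <<'E'
from pp import *
j,r=P["file"],P["file_rest"]
a,b=np.degrees(j[2]),np.degrees(r[2])   # tool psi = file yaw + 180
d=lambda q,yaw:(q[0]-.012*np.cos(np.radians(yaw)),q[1]-.012*np.sin(np.radians(yaw)))
pick(*d(j,a),.003,a+180,13,15,.6); place(*d(r,b-180),.027,b,13)
f=env.grab_frame("wrist"); cv2.imwrite("pics/fi.png",f["image"])
env.gripper_to(1.0)
env.goto([.60,.0,.25],[-90,0,180]); g=env.grab_frame("wrist"); cv2.imwrite("pics/wj.png",g["image"])
m=[d for d in env.trace(g,"wide_jar")]
for k in m[:2]: print(round(k["score"],2),fit("wide_jar",[(g,k["mask"])],P["wide_jar"]))
E
```

```text
gripped 12.4 exp 13 Fz 0.46
hit True z 0.0269 exp 0.027
clock 38.33 opening 0.4
0.87 (array([0.6843034 , 0.0062185 , 0.29164682]), np.float64(0.059956236323851164))
```

View pics/fi.png

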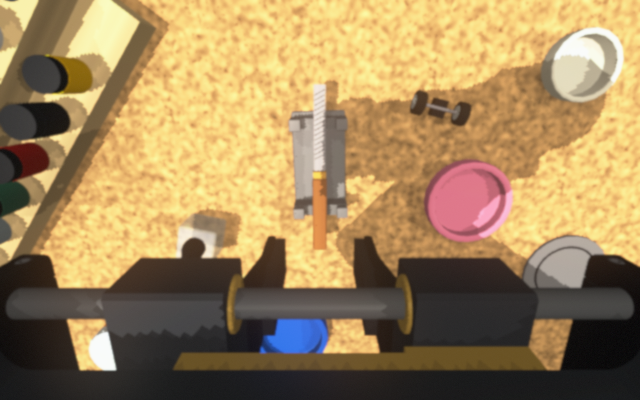

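View pics/wj.png

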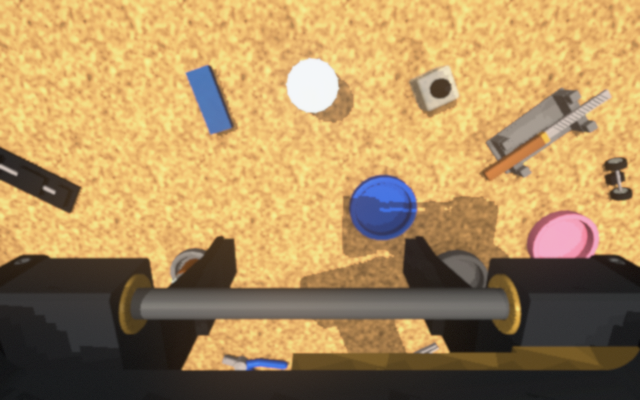

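```bash
python3 - <<'E'
from pp import *
r=P["wide_ring"]
pick(.6843,.0062,.018,180,52,20); 
assert env.read_state()["opening"]*87>45
place(r[0],r[1],.0225,180,52)
f=env.grab_frame("wrist"); cv2.imwrite("pics/wj2.png",f["image"])
j,r=P["paint_well"],P["round_pad"]
pick(j[0],j[1],.003,120,60,12)
assert env.read_state()["opening"]*87>50
place(r[0],r[1],.0073,120,60)
f=env.grab_frame("wrist"); cv2.imwrite("pics/pw.png",f["image"])
E
python3 -c "
import cv2,numpy as np
cv2.imwrite('pics/both.png',cv2.resize(np.vstack([cv2.imread('pics/'+n)[:290] for n in('wj2.png','pw.png')]),None,fx=1,fy=1))"
```

```text
gripped 51.4 exp 52 Fz -1.98
hit True z 0.0219 exp 0.0225
clock 49.04 opening 0.85
gripped 59.7 exp 60 Fz -1.17
hit True z 0.0069 exp 0.0073
clock 58.36 opening 0.94
```

View pics/both.png

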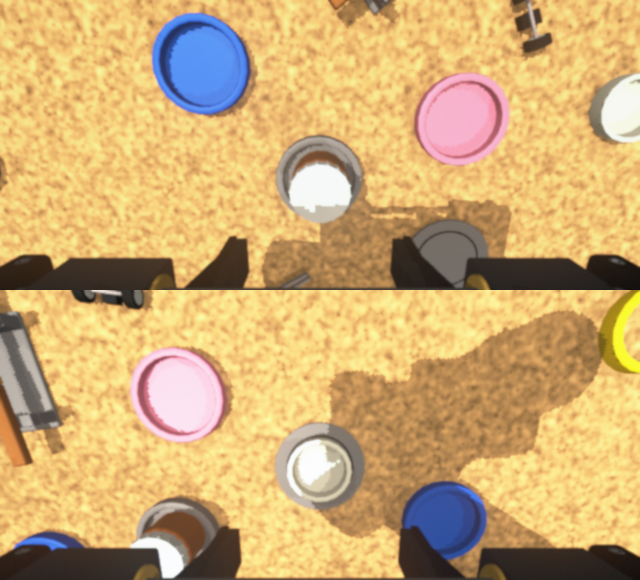

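```bash
sed -i 's/S.pkl/S2.pkl/; s/w{i}/e{i}/' tour.py; python3 tour.py; python3 - <<'E'
from h import *
P=json.load(open("pose.json")); S=pickle.load(open("S2.pkl","rb"))
for n,h,z in [("body_shell","shell_stand",.0145),("file","file_rest",.024),("paint_well","round_pad",.004),("wide_jar","wide_ring",.004),("narrow_jar","narrow_ring",.004)]:
    for k,(f,ms) in enumerate(S):
        c=proj(f,[[*P[h][:2],z+.02]])[0]
        for m,s in ms[n]:
            ys,xs=np.nonzero(m)
            if np.hypot(xs.mean()-c[0],ys.mean()-c[1])<30 and xs.min()>1 and xs.max()<638 and ys.min()>1 and ys.max()<398:
                y=P[h][2]+(np.pi if n=="file" else 0)
                q,e=fit(n,[(f,m)],[*P[h][:2],y],z,n in YAW)
                print(n,"cam",k,"d mm",np.round((q[:2]-P[h][:2])*1000,1),"dyaw",round(q[2]-y,2) if n in YAW else "","err",round(e,2)); break
E
```

```text
65.3
body_shell cam 0 d mm [ 5.4 -1.5] dyaw -0.01 err 0.25
body_shell cam 1 d mm [-2.5  1.8] dyaw 0.01 err 0.22
body_shell cam 3 d mm [ 0.5 -2.1] dyaw 0.0 err 0.21
body_shell cam 4 d mm [ 1.  -0.8] dyaw 0.01 err 0.24
file cam 0 d mm [-0.1  3.8] dyaw 0.02 err 0.32
file cam 1 d mm [-7.7  7.5] dyaw -0.01 err 0.25
paint_well cam 0 d mm [-1.  -0.3] dyaw  err 0.08
paint_well cam 1 d mm [-0.2 -1. ] dyaw  err 0.1
paint_well cam 2 d mm [ 1.  -0.5] dyaw  err 0.02
paint_well cam 3 d mm [-0.1 -0.2] dyaw  err 0.08
wide_jar cam 0 d mm [0.4 0.3] dyaw  err 0.07
wide_jar cam 1 d mm [-1.6  0.9] dyaw  err 0.1
wide_jar cam 2 d mm [0.6 0.6] dyaw  err 0.05
wide_jar cam 3 d mm [ 0.7 -0.1] dyaw  err 0.07
narrow_jar cam 0 d mm [ 7.  -3.5] dyaw  err 0.15
narrow_jar cam 1 d mm [-3.7  0.5] dyaw  err 0.2
narrow_jar cam 3 d mm [ 1.7 -0.4] dyaw  err 0.1
narrow_jar cam 4 d mm [ 1.4 -0.9] dyaw  err 0.11
```

```bash
python3 - <<'E'
from h import *
P=json.load(open("pose.json")); r=P["file_rest"]
env.goto([.55,-.20,.25],[-90,0,150]); f=env.grab_frame("wrist")
y=r[2]+np.pi
for n,z,y0 in (("file",.024,y),("file_rest",0,r[2])):
    for d in env.trace(f,n)[:1]:
        q,e=fit(n,[(f,d["mask"])],[r[0],r[1],y0],z,True); print(n,round(d["score"],2),np.round((q-[*r[:2],y0])*1000,1),round(e,2))
im=f["image"].copy()
for q,n,z,c in(([*r[:2],y],"file",.024,(0,255,255)),(r,"file_rest",0,(0,255,0))):
    k,_=cv2.findContours(render(f,n,q,z).astype(np.uint8),cv2.RETR_EXTERNAL,cv2.CHAIN_APPROX_NONE); cv2.drawContours(im,k,-1,c,1)
u,v=np.clip(proj(f,[[*r[:2],.02]])[0],[120,90],[520,310]).astype(int)
cv2.imwrite("pics/fchk.png",cv2.resize(im[v-90:v+90,u-120:u+120],None,fx=3,fy=3)); print(u,v,env.read_state()["clock"])
E
```

```text
file 0.84 [-0.4  0.7  0.7] 0.05
file_rest 0.92 [ 0.9 -0.5 18.8] 0.28
321 90 68.45
```

View pics/fchk.png

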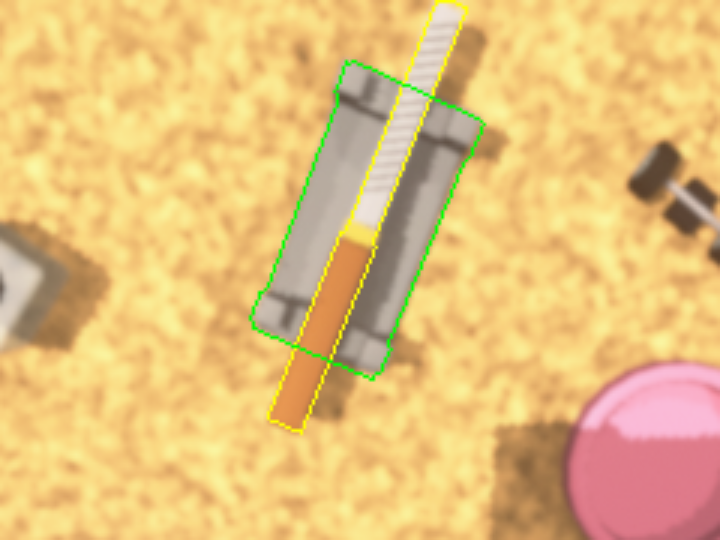

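The file lies in both notches and matches its predicted outline within about 1 mm. I'm handing the job in.

```bash
python3 -c "
from h import *
env.dwell(.3); env.close_job()"
```

```text
the job is handed in; nothing more can be done
```

All five things were placed in their holders, and the job was handed in at about 69 s of the 125 s allowed. Each grip closed to within 1 mm of the expected width. Each set-down stopped on light contact within 1 mm of the planned height, so nothing was dropped.

Last checks, from fitting outlines in the wrist pictures (distance from the holder's centre):

| Thing | Offset from holder | Limit |
|---|---|---|
| Car shell on stand | about 2 mm, 0.01 rad | 14 mm, 0.26 rad |
| File in both notches | about 1 mm | 15 mm |
| Paint well on pad | about 1 mm | 13 mm |
| Wide jar in grey wide ring | about 1 mm | 12 mm |
| Narrow jar in narrow ring | about 2 mm | 12 mm |

**Disagreements:** the two distant cameras gave larger offsets for three things:
- **File:** up to 11 mm.
- **Narrow jar:** up to 8 mm.
- **Shell:** up to 6 mm.

Those fits were poorer, and the same cameras had already disagreed by 2–4 mm on things that had not moved. I rechecked only the file, with a close wrist picture that fitted well and agreed with the 1 mm. All of these readings are still within the limits.

I judged level and rest only from the pictures, where everything looked upright. I did not measure tilt.

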